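# Snap a displacement probe into the calibration slide and run it up to its target

## Robot

A 7-joint arm with a two-finger parallel gripper is mounted at the origin on the work surface. World frame = base frame: x ahead of the robot, y to its left, z up, the work surface at z = 0. Lengths are in mm, angles in degrees, forces in N, time in s.
With the tool pointing down it reaches from about 425 to 875 mm from the base axis. Payload 8.4 kg.
Tool frame: the origin (TCP) lies midway between the tips of the shut fingers; the grasp point (between the pads) lies 19 mm behind it; z points along the fingers, y is the line along which they close (so a half turn about z gives the same grasp; the last joint's range is limited). The gripper opens to 87 mm and grips with 3 to 60 N. Pads are 19 mm wide; open, the fingers measure 117 mm over their backs; the gripper's body (75 mm by 190 mm) begins 51 mm behind the grasp point.
Start: joints at [-81.314, 19.091, 2.286, 83.961, -0.768, 76.965, -3.352], TCP at [161.319, 629.635, 222.546] pointing down, gripper open.
Joint ranges: [-147.57, 147.57], [-21.85, 119.76], [-74.77, 79.35], [14.55, 137.4], [-85.83, 265.84], [4.83, 119.75], [-152.11, 152.11]. Speed limits (degrees/s): [127.2, 127.2, 159.86, 159.86, 180, 180, 180].

## Interface

Orientations are given as [roll, pitch, yaw] about the fixed x, y, z axes, in that order (R = Rz(yaw) Ry(pitch) Rx(roll)).
In Python, from station import robot gives the robot as it stands.
- The arm moves only by the tool send_rows, never from a script. Its argument "commands" is a list of rows, each an object of numbers: "tx", "ty", "tz": the shift along the tool's x, y, z in m; "rx", "ry", "rz": the turn, a rotation vector about the tool's x, y, z in degrees; "claw": the opening, from 0 (shut) to 1 (fully open). A call has 1 to 5 rows; each row is the pose to reach, as a shift and turn from the pose commanded when the call began, along the tool's axes at that moment; what a row does not reach only later rows make up. A row lasts 1/12 s, in which the tool goes at most 41.7 mm and 7.16 degrees, less where a joint would pass 70% of its speed; a pose out of reach is approached as far as the arm can. A call with a gripper value outside its range is refused whole. The fingers move at their own pace and stop on an object; the grip force is fixed at half the most. Time passes only in rows, so rows that repeat a pose let the fingers close. It gives the time, the measured TCP pose, the force, the opening and the grip force at its end, in the units of the state.
- robot.read_state(): the state, without advancing time (a new reading comes with each control period).
- robot.read_camera(name): name is "scene" or "top" or "wrist"; returns (picture, depth): 480x640x3 uint8, red, green, blue; 480x640 float32, mm along the optical axis (not along the pixel's ray), 0 where there is no reading.
- robot.get_calibration(name): a dict with "vfov" (degrees; the focal length in pixels is half the picture's height over the tangent of half this angle, whatever the lens; pixels are square), "cx", "cy" (the principal point, pixels), "k1" (the pictures are not rectified: a ray, as slopes to the right and down, at radius r is drawn at 1 + k1 r^2 times it, then the intrinsics apply), "world_from_camera" (4x4, takes a point from camera to world coordinates). Camera axes: x right, y down, z forward; pixel columns grow to the right and rows downward; lengths in mm; the calibration is good to about 2 mm. A picture is of the moment at which its call begins: read the wrist's pose just before it. get_calibration takes no time and is no camera call; for the wrist camera it gives the pose at the moment of the call.
- robot.close_job(): hands the job in; it is judged then, once.
The state is a dict: "t": time; "q": joint angles; "qvel": joint speeds; "effort": joint torques, N m; "position": TCP position; "tool_rot": TCP orientation; "ft_force": force on the tool from outside, world axes, zero at the start; "wrist_torque": the same for the moment, N m; "width": finger opening in mm; "gripper_force": force on a finger pad.
Only numpy, scipy, OpenCV 4.12 (cv2) and the standard library are available. Lean on these libraries where they do the work, as an engineer would, in place of code of your own. Each camera call takes 0.05 s, during which the arm holds its last target. There are 200 camera calls.

## Task

Take the steel probe from its rest and lay it level over the two spring clips of the slide's carriage, in the middle, slender nose towards the round target; press it straight down until it snaps fully home, then stop pushing and do not ram it. Let go, slide the carriage (by its upright handle) all the way to the end stop at the target, and then swing the lock lever fully over to its other side. Do not drop the probe, and leave the other things on the bench where they are.

Things in the scene. Friction and masses are not known exactly. Their poses are not given: they have to be found in the camera images.
- probe_mid (a point): Middle of the loose steel probe, on its axis. The probe: a cylinder 26 mm in diameter, 60 mm each way from here, 0.25 to 0.45 kg. y runs along it to the slender nose (15 mm diameter, ends at +88 mm); a fat black stub (22 mm) ends at -76 mm. x and z turn as it rolls. Starts level in a rest, axis 46 mm above the bench.
- probe_nose (a point): Centre of the end face of the probe's slender nose, 88 mm from the probe's middle; same axes as probe_mid.
- rest: Fixed grey rest under the probe at the start: base 70 (x) x 150 (y) x 8 mm, origin on the bench under its centre, y along the probe towards its nose. Two 12 mm wide V blocks, tops at 44 mm, centred at y = -48 and +48 mm; between them fingers can reach down beside the probe to 10 mm above the bench.
- bed: Fixed aluminium slide bed: 130 mm (x) by 460 mm (y, -220 to +240), 16 mm high, origin on the bench, y the slide direction towards the target. At y = +166 mm a post 50 mm wide (x), 12 mm thick, 111 mm tall with a round 38 mm target disc, 19 mm beyond the nose of a centred probe when the carriage is at its stop. The lock lever is at y = +205 mm.
- cradle (a point): Where the probe's middle is when snapped home in the carriage's clips: 76 mm above the bench, 34 mm above the carriage deck. Moves with the carriage; axes as the bed's (y towards the target, z up). The clips stand at y = +48 and -48 mm, each 16 mm wide (y); between them it is open down to the deck.
- clip (a point): Centre of the seated probe in the clip nearer the target (the other clip is alike). V saddle below; two sprung steel jaws with round noses 12 mm above this point, mouths flared to 27 mm above it. The probe meets the jaws with its axis 24 mm above home; pressing takes 12 to 18 N in all at the peak (17 to 21 mm above home); below 10 mm the jaws close over it and draw it down onto the saddles. Pressing with over 60 N is ramming.
- carriage (a joint): Carriage position along bed y, m: 0 at the end away from the target, 0.12 at the end stop by the target; point cradle lies at bed y = -70 mm + this value. Starts at 0 to 0.05, stays where it is left, takes about 3 N to slide.
- handle_mid (a point): Centre of the carriage's upright black handle, 72 mm above the bench, 115 mm from the cradle point on the side away from the target: 16 mm thick (bed x), 30 mm long (bed y), top 102 mm above the bench, foot on the deck at 42 mm. Pinch it across its thickness from above, or push it. Axes as the bed's.
- lock_tip (a point): Centre of the 26 mm ball on the lock lever, a thin rod 90 mm long from a pivot 38 mm above the bench at bed x = 0, y = +205 mm. The ball starts leaning 43 mm to bed -x (117 mm above the bench), passes upright (128 mm) and must end leaning 43 mm to bed +x. Its y axis is the bed's y.
- lock (a joint): Lock lever angle, rad: 0 leaning to bed -x (unlocked), 1.0 leaning to bed +x (locked). Starts at 0 to 0.12. Stays where it is left; about 1 N at the ball moves it.
- weight: Bystander: a 60 mm wide, 80 mm tall steel knob weight, origin under it. Leave it alone.
- jar: Bystander: a 56 mm wide, 75 mm tall closed white jar, origin under it. Leave it alone.
- wrench: Bystander: a 170 mm wrench lying flat, origin under it. Leave it alone.
- screwdriver: Bystander: a 190 mm screwdriver lying flat, origin under it. Leave it alone.
- block: Bystander: a dark steel block 50 x 80 x 30 mm, origin under it. Leave it alone.
- grease: Bystander: a 48 mm wide, 150 mm tall white bottle, origin under it. Leave it alone.
Mind the look-alikes: they are no part of the job. Of the things shaped like the part that bears probe_mid, the bare steel one is meant.

How it is judged (in metres and radians):
On the way, in this order (a step that is already met when the one before it is completed fails the run):
1. the probe is snapped home in both clips, nose towards the target, and let go (x of probe_mid in the frame of cradle between -0.003 and 0.003 m and y of probe_mid in the frame of cradle between -0.012 and 0.012 m and z of probe_mid in the frame of cradle between -0.004 and 0.003 m and x of probe_nose in the frame of cradle between -0.006 and 0.006 m and z of probe_nose in the frame of cradle between -0.006 and 0.006 m and y of probe_nose in the frame of cradle above 0.07 m and contact force between the fingers and probe below 0.2 N), for 0.2 s.
2. the carriage with the probe in its clips is at the end stop (x of probe_mid in the frame of cradle between -0.003 and 0.003 m and y of probe_mid in the frame of cradle between -0.012 and 0.012 m and z of probe_mid in the frame of cradle between -0.004 and 0.003 m and x of probe_nose in the frame of cradle between -0.006 and 0.006 m and z of probe_nose in the frame of cradle between -0.006 and 0.006 m and y of probe_nose in the frame of cradle above 0.07 m and value of joint carriage above 0.116 m), for 0.2 s.
3. the lock lever is swung fully over (value of joint lock above 0.85 rad), for 0.2 s.
At the end, for the whole second after the job is handed in: The probe rests in both clips, nose towards the target: middle within 3 mm sideways, +3/-4 mm in height and 12 mm lengthwise of the cradle point, nose within 6 mm of the centre line; carriage joint above 0.116 (4 mm from its stop), lock lever above 0.85 rad (all of step 2 and value of joint lock above 0.85 rad and linear speed of probe below 0.02 m/s); the robot touches nothing.
It fails at once if the probe is rammed into the carriage (over 60 N) (contact force between probe and carriage above 60 N).
It fails at once if the probe is dropped onto the bench (height (world z) of probe_mid below 0.028 m).
It fails at once if another thing on the bench is shifted more than 30 mm (distance of any of weight, jar, wrench, screwdriver, block, grease from where it was at the start of the episode above 0.03 m).
It also fails if it takes over 69 s, if anything falls off the work surface, if the arm or the gripper's body presses on something with over 40 N, if the wrist force passes 120 N, or if a joint passes its speed limit or range.

## Working session

There is one attempt and no reset: what is moved stays moved. The work goes in short steps, Python scripts to look and compute and a tool call to move; the robot and the scene stay as the last step left them, time stands still between calls to the robot, and variables do not carry over. Pictures are saved under pics/ and viewed, at most 10 in all, crops included, and the job is handed in when it is done.

Besides the shell and the picture viewer there is one more tool, called after ">>>" as a command line: name --argument value ..., lists and objects as JSON in quotes. send_rows: Moves the arm, as the interface text tells. Its arguments: {"type":"object","properties":{"commands":{"type":"array","items":{"type":"object","properties":{"tx":{"type":"number"},"ty":{"type":"number"},"tz":{"type":"number"},"rx":{"type":"number"},"ry":{"type":"number"},"rz":{"type":"number"},"claw":{"type":"number"}}}}},"required":["commands"]}

```bash
mkdir -p pics; cat > h.py <<'E'
import numpy as np, cv2
from station import robot
def grab(name):
    c=robot.get_calibration(name); im,d=robot.read_camera(name); return c,im,d
def ray(c,u,v,shape=(480,640)):
    f=shape[0]/2/np.tan(np.radians(c["vfov"])/2)
    K=np.array([[f,0,c["cx"]],[0,f,c["cy"]],[0,0,1.]])
    p=cv2.undistortPoints(np.array([[[u,v]]],float),K,np.array([c["k1"],0,0,0,0]))[0,0]
    return np.array([p[0],p[1],1])
# note: cv2's model x_d = x(1+k1 r^2), same as the interface
def px2w(c,d,u,v):
    M=np.array(c["world_from_camera"]); p=ray(c,u,v)
    w=d[int(v)-1:int(v)+2,int(u)-1:int(u)+2]; w=w[w>0]
    return (M@np.r_[p*np.median(w),1])[:3] if len(w) else None
def pxz(c,u,v,z):
    M=np.array(c["world_from_camera"]); r=M[:3,:3]@ray(c,u,v); o=M[:3,3]
    return o+r*(z-o[2])/r[2]
def cloud(c,d):
    M=np.array(c["world_from_camera"]); f=240/np.tan(np.radians(c["vfov"])/2)
    K=np.array([[f,0,c["cx"]],[0,f,c["cy"]],[0,0,1.]])
    v,u=np.mgrid[:480,:640]
    p=cv2.undistortPoints(np.stack([u,v],-1).reshape(-1,1,2).astype(float),K,np.array([c["k1"],0,0,0,0]))[:,0]
    z=d.reshape(-1,1); P=np.c_[p*z,z]
    W=P@M[:3,:3].T+M[:3,3]; W[z[:,0]<=0]=np.nan
    return W.reshape(480,640,3)
def save(n,im,crop=None,s=1):
    if crop: u0,v0,u1,v1=crop; im=im[v0:v1,u0:u1]
    cv2.imwrite(f"pics/{n}.png",cv2.resize(im[...,::-1],None,fx=s,fy=s,interpolation=cv2.INTER_CUBIC))
E
python3 - <<'E'
from h import *
for n in("top","scene"):
    c,im,d=grab(n); save(n,im); np.savez(f"{n}.npz",im=im,d=d,M=c["world_from_camera"])
    print(n,c)
s=robot.read_state(); print(s["position"],s["tool_rot"],s["t"],s["width"],s["ft_force"])
E
```

```text
top {'vfov': 51.05007799817516, 'cx': 310.89948676657104, 'cy': 242.01026693861667, 'k1': -0.07161426551052098, 'world_from_camera': array([[ 2.23824812e-02, -9.93821112e-01,  1.08713488e-01,
         3.25484358e+02],
       [-9.99749469e-01, -2.22664265e-02,  2.28149254e-03,
        -1.53687858e+02],
       [ 1.53265445e-04, -1.08737318e-01, -9.94070507e-01,
         1.68057788e+03],
       [ 0.00000000e+00,  0.00000000e+00,  0.00000000e+00,
         1.00000000e+00]])}
scene {'vfov': 48.60656054806493, 'cx': 314.4533541196748, 'cy': 233.59614777083857, 'k1': 0.040005895538960536, 'world_from_camera': array([[ 4.71305372e-01,  5.53551296e-01, -6.86623775e-01,
         1.49073677e+03],
       [ 8.81834501e-01, -3.09410795e-01,  3.55855128e-01,
        -6.46073113e+02],
       [-1.54647407e-02, -7.73204968e-01, -6.33967601e-01,
         1.00218870e+03],
       [ 0.00000000e+00,  0.00000000e+00,  0.00000000e+00,
         1.00000000e+00]])}
[161.25010762 629.26705038 221.75286205] [-1.79917509e+02  4.76176853e-03  1.65626720e+02] 0.1 87.07346687602727 [0.00753746 0.39586902 0.16018097]
```

View pics/top.png

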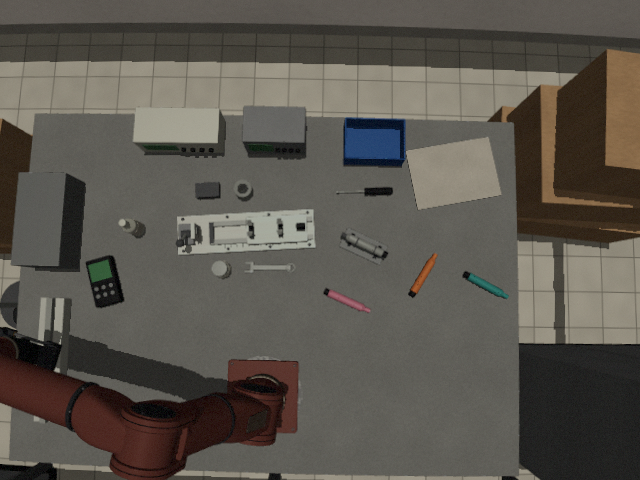

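View pics/scene.png

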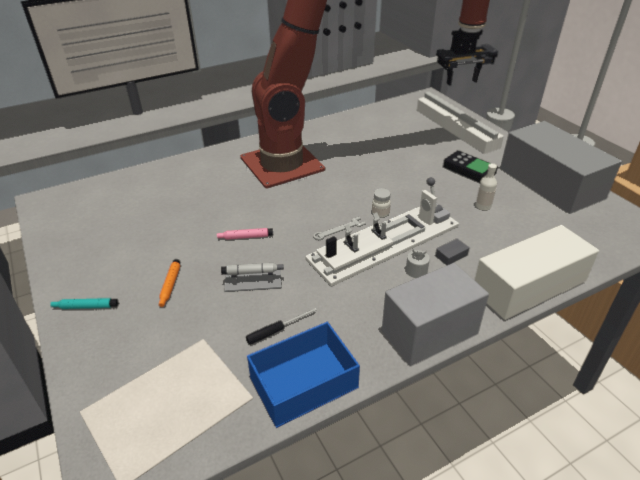

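Top picture: a steel-grey cylinder with a black stub lies in the grey rest at about (363,245). The look-alikes are pink (347,301), orange (423,275) and teal (485,285). The grey one fits, being bare steel and in the rest. The slide bed spans (178–315, 210–255), with its post and lever on the left at about (185,235) and its handle on the right at (300,228). I'll enlarge both to confirm.

```bash
python3 - <<'E'
from h import *
z=np.load("top.npz"); im=z["im"]; d=z["d"]; c=robot.get_calibration("top")
save("topcrop",im,(170,195,400,285),3.45)
s=np.load("scene.npz"); save("scenecrop",s["im"],(210,170,480,310),2.9)
W=cloud(c,d)
# probe: points 50-62mm high near the rest
def box(u0,v0,u1,v1,zl,zh):
    P=W[v0:v1,u0:u1].reshape(-1,3); return P[(P[:,2]>zl)&(P[:,2]<zh)]
P=box(325,220,405,275,40,75); print(len(P),P.mean(0),np.percentile(P[:,2],[5,50,95]))
m=P[:,:2].mean(0); q=P[:,:2]-m; u,sv,vt=np.linalg.svd(q); print("axis",vt[0],np.percentile(q@vt[0],[0,2,98,100]))
P=W[195:265,170:325].reshape(-1,3)
for lo,hi in((10,22),(36,48),(90,135)):
    Q=P[(P[:,2]>lo)&(P[:,2]<hi)]; r=cv2.minAreaRect(Q[:,:2].astype(np.float32)); print(lo,hi,len(Q),r)
Q=P[P[:,2]>60]; print(Q[np.argsort(Q[:,1])].round()[::6].tolist())
c2=robot.get_calibration("scene");print(len(s["d"][s["d"]>0]))
E
```

```text
373 [ 497.37675861 -323.40090488   55.66648775] [44.84675272 55.99655569 64.13957078]
axis [-0.39160165 -0.92013485] [-83.58875625 -78.21385649  75.14364281  77.77407565]
10 22 2344 ((544.1839599609375, 63.98277282714844), (231.01161193847656, 511.9540710449219), 0.2694602906703949)
36 48 1466 ((543.0802612304688, 70.67481994628906), (228.36216735839844, 441.8741455078125), 2.6683387756347656)
90 135 283 ((537.0779418945312, 75.62240600585938), (70.36492919921875, 405.8833923339844), 8.568272590637207)
[[546.0, -127.0, 96.0], [548.0, -124.0, 103.0], [545.0, -121.0, 105.0], [544.0, -120.0, 65.0], [559.0, -117.0, 97.0], [555.0, -114.0, 103.0], [552.0, -111.0, 101.0], [543.0, -108.0, 96.0], [542.0, -105.0, 98.0], [542.0, -102.0, 99.0], [551.0, -98.0, 103.0], [532.0, -54.0, 96.0], [556.0, -52.0, 64.0], [569.0, -50.0, 102.0], [554.0, -49.0, 74.0], [569.0, -47.0, 105.0], [555.0, -47.0, 91.0], [527.0, -45.0, 104.0], [555.0, -44.0, 93.0], [546.0, -42.0, 62.0], [535.0, -41.0, 95.0], [555.0, -40.0, 91.0], [524.0, 41.0, 95.0], [516.0, 43.0, 105.0], [526.0, 44.0, 98.0], [561.0, 45.0, 99.0], [516
[... 395 characters left out ...]
7.0, 84.0], [542.0, 217.0, 71.0], [541.0, 218.0, 83.0], [540.0, 218.0, 67.0], [533.0, 218.0, 93.0], [506.0, 219.0, 71.0], [511.0, 219.0, 84.0], [525.0, 220.0, 100.0], [530.0, 220.0, 112.0], [546.0, 220.0, 114.0], [534.0, 221.0, 110.0], [500.0, 222.0, 100.0], [514.0, 223.0, 110.0], [512.0, 224.0, 104.0], [500.0, 225.0, 99.0], [502.0, 226.0, 110.0], [537.0, 227.0, 111.0], [510.0, 228.0, 116.0], [526.0, 229.0, 114.0], [521.0, 230.0, 110.0], [549.0, 231.0, 111.0], [491.0, 252.0, 119.0], [493.0, 254.0, 122.0], [475.0, 257.0, 119.0], [474.0, 259.0, 125.0], [488.0, 260.0, 135.0], [486.0, 261.0, 130.0], [488.0, 262.0, 138.0], [499.0, 264.0, 97.0], [474.0, 265.0, 124.0], [480.0, 269.0, 124.0]]
305931
```

View pics/topcrop.png

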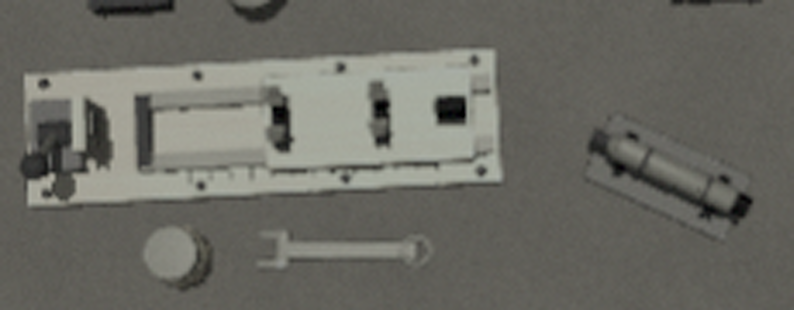

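View pics/scenecrop.png

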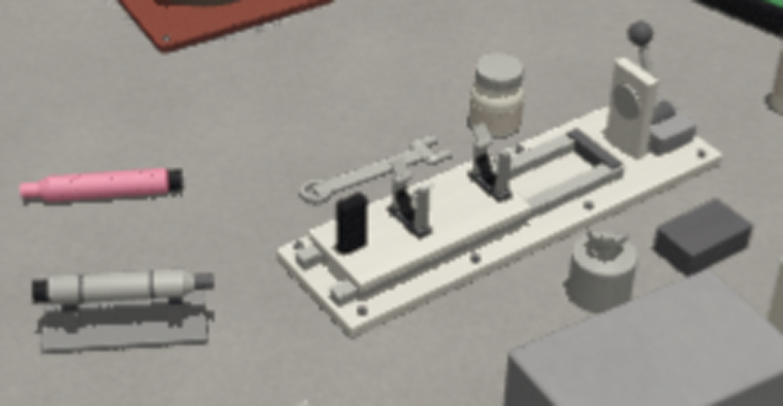

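The crop confirms it: the bare steel probe is in the rest, nose at crop (592,137) and black stub at (748,205). The bed has its handle at (451,109) and the lever ball at (33,165), and the wrench and jar stand beside it. Next I'll compute the poses.

```bash
python3 - <<'E'
from h import *
c=robot.get_calibration("top")
f=lambda u,v,z:pxz(c,170+u/3.45,195+v/3.45,z)[:2]
n,s=f(592,137,46),f(748,205,46)
print("nose",n,"stub",s,"len",np.linalg.norm(n-s)); a=(n-s)/np.linalg.norm(n-s); print("mid",s+76*a,np.degrees(np.arctan2(a[1],a[0])))
rc=[f(*p,8) for p in((610,113),(585,180),(727,242),(750,180))]; print("rest",np.mean(rc,0),[np.linalg.norm(rc[i]-rc[i-1]) for i in range(4)])
b=[f(*p,16) for p in((24,75),(28,208),(500,182),(495,50))]
print("bed",[x.round(1) for x in b],[round(np.linalg.norm(b[i]-b[i-1]),1) for i in range(4)])
y=(b[0]+b[1]-b[2]-b[3]); y/=np.linalg.norm(y); x=np.array([y[1],-y[0]]); o=np.mean(b,0)-10*y
print("heading",np.degrees(np.arctan2(y[1],y[0])),"origin",o)
for nm,p in(("handle",(451,109,102)),("clipR",(380,113,76)),("clipL",(280,117,76)),("ball",(33,165,117))):
    q=f(*p); print(nm,q,"bed xy",(q-o)@x,(q-o)@y)
E
```

```text
nose [ 530.56342578 -249.98267862] stub [ 469.01028236 -398.89540236] len 161.13282953744732
mid [ 498.04247222 -328.65914426] 67.54222271770446
rest [ 496.29871112 -326.58566486] [np.float64(150.5953709805107), np.float64(70.07932651757268), np.float64(149.72551689933127), np.float64(64.58002467885836)]
bed [array([583. , 303.1]), array([453. , 292.4]), array([ 488.6, -163.7]), array([ 617.5, -156.1])] [np.float64(460.4), np.float64(130.5), np.float64(457.5), np.float64(129.1)]
heading 94.37816389757319 origin [536.29186149  58.94522734]
handle [ 546.55337319 -116.71350936] bed xy -3.1780504801586678 -175.92950405162287
clipR [544.9498531  -49.88644021] bed xy 0.32462253086182985 -109.17503057906502
clipL [539.11810718  43.50655555] bed xy 1.6394251879702844 -15.609373347847493
ball [484.65040051 262.69997044] bed xy -35.93632673365184 207.10242936829016
```

>>> send_rows --commands '[{"ty": -0.18, "tx": -0.18, "rz": 36}, {"ty": -0.18, "tx": -0.18, "rz": 36}, {"ty": -0.18, "tx": -0.18, "rz": 36}, {"ty": -0.18, "tx": -0.18, "rz": 36}, {"ty": -0.18, "tx": -0.18, "rz": 36}]'

```text
schema error: expected keys tx, ty, tz, rx, ry, rz, claw
```

>>> send_rows --commands '[{"tx": -0.151, "ty": -0.082, "tz": 0, "rx": 0, "ry": 0, "rz": 0, "claw": 1}, {"tx": -0.151, "ty": -0.082, "tz": 0, "rx": 0, "ry": 0, "rz": 0, "claw": 1}, {"tx": -0.151, "ty": -0.082, "tz": 0, "rx": 0, "ry": 0, "rz": 0, "claw": 1}, {"tx": -0.151, "ty": -0.082, "tz": 0, "rx": 0, "ry": 0, "rz": 0, "claw": 1}, {"tx": -0.151, "ty": -0.082, "tz": 0, "rx": 0, "ry": 0, "rz": 0, "claw": 1}]'

```text
t: 0.52
position: [294.8, 506.6, 222.7]
tool_rot: [-179.9, 0.2, 165.1]
ft_force: [1.5, 0.5, 0.4]
width: 87.0
gripper_force: 0.0
```

>>> send_rows --commands '[{"tx": -0.151, "ty": -0.082, "tz": 0, "rx": 0, "ry": 0, "rz": 0, "claw": 1}, {"tx": -0.151, "ty": -0.082, "tz": 0, "rx": 0, "ry": 0, "rz": 0, "claw": 1}, {"tx": -0.151, "ty": -0.082, "tz": 0, "rx": 0, "ry": 0, "rz": 0, "claw": 1}, {"tx": -0.151, "ty": -0.082, "tz": 0, "rx": 0, "ry": 0, "rz": 0, "claw": 1}, {"tx": -0.151, "ty": -0.082, "tz": 0, "rx": 0, "ry": 0, "rz": 0, "claw": 1}]'

```text
t: 0.93
position: [419.5, 388.8, 222.7]
tool_rot: [-179.9, 0.2, 165.1]
ft_force: [0.0, -0.5, 0.6]
width: 87.0
gripper_force: 0.0
```

>>> send_rows --commands '[{"tx": -0.151, "ty": -0.082, "tz": 0, "rx": 0, "ry": 0, "rz": 35, "claw": 1}, {"tx": -0.151, "ty": -0.082, "tz": 0, "rx": 0, "ry": 0, "rz": 35, "claw": 1}, {"tx": -0.151, "ty": -0.082, "tz": 0, "rx": 0, "ry": 0, "rz": 35, "claw": 1}, {"tx": -0.151, "ty": -0.082, "tz": 0, "rx": 0, "ry": 0, "rz": 35, "claw": 1}, {"tx": -0.151, "ty": -0.082, "tz": 0, "rx": 0, "ry": 0, "rz": 35, "claw": 1}]'

```text
t: 1.35
position: [544.2, 271.2, 222.6]
tool_rot: [-180.0, 0.2, 129.7]
ft_force: [-0.0, -1.5, 0.4]
width: 87.0
gripper_force: 0.0
```

>>> send_rows --commands '[{"tx": -0.107, "ty": -0.105, "tz": 0, "rx": 0, "ry": 0, "rz": 0, "claw": 1}, {"tx": -0.107, "ty": -0.105, "tz": 0, "rx": 0, "ry": 0, "rz": 0, "claw": 1}, {"tx": -0.107, "ty": -0.105, "tz": 0, "rx": 0, "ry": 0, "rz": 0, "claw": 1}, {"tx": -0.107, "ty": -0.105, "tz": 0, "rx": 0, "ry": 0, "rz": 0, "claw": 1}, {"tx": -0.107, "ty": -0.105, "tz": 0, "rx": 0, "ry": 0, "rz": 0, "claw": 1}]'

```text
t: 1.77
position: [529.2, 122.5, 222.9]
tool_rot: [-180.0, 0.1, 130.1]
ft_force: [1.1, -0.8, -0.3]
width: 87.0
gripper_force: 0.0
```

>>> send_rows --commands '[{"tx": -0.107, "ty": -0.105, "tz": 0, "rx": 0, "ry": 0, "rz": 0, "claw": 1}, {"tx": -0.107, "ty": -0.105, "tz": 0, "rx": 0, "ry": 0, "rz": 0, "claw": 1}, {"tx": -0.107, "ty": -0.105, "tz": 0, "rx": 0, "ry": 0, "rz": 0, "claw": 1}, {"tx": -0.107, "ty": -0.105, "tz": 0, "rx": 0, "ry": 0, "rz": 0, "claw": 1}, {"tx": -0.107, "ty": -0.105, "tz": 0, "rx": 0, "ry": 0, "rz": 0, "claw": 1}]'

```text
t: 2.18
position: [518.5, -26.2, 222.9]
tool_rot: [-180.0, 0.1, 130.2]
ft_force: [0.1, 0.4, 0.2]
width: 87.4
gripper_force: 0.0
```

>>> send_rows --commands '[{"tx": -0.107, "ty": -0.105, "tz": 0, "rx": 0, "ry": 0, "rz": 0, "claw": 1}, {"tx": -0.107, "ty": -0.105, "tz": 0, "rx": 0, "ry": 0, "rz": 0, "claw": 1}, {"tx": -0.107, "ty": -0.105, "tz": 0, "rx": 0, "ry": 0, "rz": 0, "claw": 1}, {"tx": -0.107, "ty": -0.105, "tz": 0, "rx": 0, "ry": 0, "rz": 0, "claw": 1}, {"tx": -0.107, "ty": -0.105, "tz": 0, "rx": 0, "ry": 0, "rz": 0, "claw": 1}]'

```text
t: 2.6
position: [508.1, -175.3, 222.9]
tool_rot: [-179.9, 0.1, 130.2]
ft_force: [-1.1, 0.3, 1.0]
width: 87.4
gripper_force: 0.0
```

>>> send_rows --commands '[{"tx": -0.107, "ty": -0.105, "tz": 0, "rx": 0, "ry": 0, "rz": 35, "claw": 1}, {"tx": -0.107, "ty": -0.105, "tz": 0, "rx": 0, "ry": 0, "rz": 35, "claw": 1}, {"tx": -0.107, "ty": -0.105, "tz": 0, "rx": 0, "ry": 0, "rz": 35, "claw": 1}, {"tx": -0.107, "ty": -0.105, "tz": 0, "rx": 0, "ry": 0, "rz": 35, "claw": 1}, {"tx": -0.107, "ty": -0.105, "tz": 0, "rx": 0, "ry": 0, "rz": 35, "claw": 1}]'

```text
t: 3.02
position: [497.6, -324.3, 222.6]
tool_rot: [-179.9, 0.2, 94.9]
ft_force: [-1.1, -0.3, 0.1]
width: 87.3
gripper_force: 0.0
```

>>> send_rows --commands '[{"tx": 0, "ty": 0, "tz": 0, "rx": 0, "ry": 0, "rz": 27.5, "claw": 1}, {"tx": 0, "ty": 0, "tz": 0, "rx": 0, "ry": 0, "rz": 27.5, "claw": 1}, {"tx": 0, "ty": 0, "tz": 0, "rx": 0, "ry": 0, "rz": 27.5, "claw": 1}, {"tx": 0, "ty": 0, "tz": 0, "rx": 0, "ry": 0, "rz": 27.5, "claw": 1}, {"tx": 0, "ty": 0, "tz": 0, "rx": 0, "ry": 0, "rz": 27.5, "claw": 1}]'

```text
t: 3.43
position: [500.1, -317.8, 222.0]
tool_rot: [-180.0, -0.0, 67.9]
ft_force: [-1.0, 0.4, 0.9]
width: 86.9
gripper_force: 0.0
```

```bash
python3 - <<'E'
from h import *
s=robot.read_state(); print(s["position"],s["tool_rot"],s["t"])
c,im,d=grab("wrist"); save("w1",im); np.savez("w1.npz",im=im,d=d,M=c["world_from_camera"]); print(c)
E
```

```text
[ 500.14269601 -317.77157484  222.04217332] [-1.79952643e+02 -1.31075842e-04  6.79391587e+01] 3.4333
{'vfov': 60.014254212125145, 'cx': 316.46172953801863, 'cy': 243.54131316430147, 'k1': -0.07804520126638377, 'world_from_camera': array([[ 9.26065918e-01, -3.65616525e-01, -9.34155825e-02,
         5.25016363e+02],
       [-3.77361782e-01, -8.97238369e-01, -2.29262720e-01,
        -2.54260190e+02],
       [ 6.19402615e-06,  2.47563862e-01, -9.68871578e-01,
         3.83270307e+02],
       [ 0.00000000e+00,  0.00000000e+00,  0.00000000e+00,
         1.00000000e+00]])}
```

View pics/w1.png

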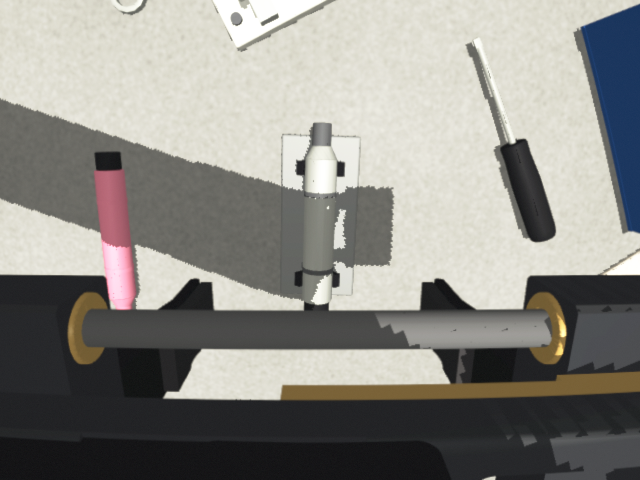

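The wrist view shows the steel probe upright in the picture, nose face at (321,123). The V blocks are at v≈168 and 279, and the axis passes (320,165) and (317,290).

```bash
python3 - <<'E'
from h import *
z=np.load("w1.npz"); c=robot.get_calibration("wrist"); c["world_from_camera"]=z["M"]
s=robot.read_state(); p=s["position"][:2]
n=pxz(c,321.5,123,46)[:2]; a=pxz(c,320.5,165,46)[:2]; b=pxz(c,317.5,290,46)[:2]
h=np.arctan2(*(a-b)[::-1]); ax=np.array([np.cos(h),np.sin(h)]); print("heading",np.degrees(h)); print("nose",n,"mid by nose",n-88*ax)
v1=pxz(c,321,168,40)[:2]; v2=pxz(c,317,279,40)[:2]; print("vblocks",v1,v2,(v1+v2)/2,np.linalg.norm(v1-v2))
cs=[pxz(c,*q,8)[:2] for q in((282,135),(360,137),(352,295),(281,294))]; print("rest",np.mean(cs,0),[round(np.linalg.norm(cs[i]-cs[i-1]),1) for i in range(4)])
# depth: cylinder
W=cloud(c,z["d"])[120:300,295:345].reshape(-1,3); P=W[(W[:,2]>50)&(W[:,2]<66)]; m=P[:,:2].mean(0); q=P[:,:2]-m; vt=np.linalg.svd(q,full_matrices=False)[2]; print("cyl",len(P),P.mean(0),np.degrees(np.arctan2(*vt[0][::-1])),P[:,2].max())
y=np.radians(s["tool_rot"][2]); X=np.array([np.cos(y),np.sin(y)]);Y=np.array([np.sin(y),-np.cos(y)])
for t in(n-88*ax,(v1+v2)/2): print("shift tx,ty",(t-p)@X,(t-p)@Y)
E
```

```text
heading 66.5694105394914
nose [ 533.0013241 -245.1473071] mid by nose [ 498.00919672 -325.89104383]
vblocks [ 519.3823818 -277.9143501] [ 480.31021987 -365.22099863] [ 499.84630084 -321.56767436] 95.6508479543552
rest [ 499.56058743 -322.11636345] [np.float64(148.7), np.float64(68.6), np.float64(148.0), np.float64(68.4)]
cyl 4591 [ 503.2473427  -313.00708805   55.29252519] -114.02818110961822 60.62745609472864
shift tx,ty -8.081086834714993 1.121536164925359
shift tx,ty -3.3848791839502126 1.2315761540761783
```

>>> send_rows --commands '[{"tx": -0.007, "ty": 0.001, "tz": 0.03, "rx": 0, "ry": 0, "rz": 1.7, "claw": 1}, {"tx": -0.007, "ty": 0.001, "tz": 0.06, "rx": 0, "ry": 0, "rz": 1.7, "claw": 1}, {"tx": -0.007, "ty": 0.001, "tz": 0.09, "rx": 0, "ry": 0, "rz": 1.7, "claw": 1}, {"tx": -0.007, "ty": 0.001, "tz": 0.11, "rx": 0, "ry": 0, "rz": 1.7, "claw": 1}, {"tx": -0.007, "ty": 0.001, "tz": 0.11, "rx": 0, "ry": 0, "rz": 1.7, "claw": 1}]'

```text
t: 3.9
position: [495.7, -323.8, 108.3]
tool_rot: [-179.6, -0.0, 66.7]
ft_force: [-0.6, 1.0, 0.4]
width: 86.8
gripper_force: 0.0
```

>>> send_rows --commands '[{"tx": 0, "ty": 0, "tz": 0.03, "rx": 0, "ry": 0, "rz": 0, "claw": 1}, {"tx": 0, "ty": 0, "tz": 0.055, "rx": 0, "ry": 0, "rz": 0, "claw": 1}, {"tx": 0, "ty": 0, "tz": 0.075, "rx": 0, "ry": 0, "rz": 0, "claw": 1}, {"tx": 0, "ty": 0, "tz": 0.085, "rx": 0, "ry": 0, "rz": 0, "claw": 1}, {"tx": 0, "ty": 0, "tz": 0.085, "rx": 0, "ry": 0, "rz": 0, "claw": 1}]'

```text
t: 4.32
position: [497.1, -325.4, 26.6]
tool_rot: [-179.9, -0.0, 66.6]
ft_force: [-0.3, -0.3, 0.6]
width: 86.9
gripper_force: 0.0
```

```bash
python3 - <<'E'
from h import *
s=robot.read_state(); print(s["position"],s["tool_rot"],s["t"],s["ft_force"])
c,im,d=grab("wrist"); save("w2",im); np.savez("w2.npz",im=im,d=d,M=c["world_from_camera"])
n=pxz(c,320,60,46)
E
```

```text
[ 497.05274588 -325.40491302   26.57460667] [-1.79866245e+02 -7.26339281e-03  6.65657103e+01] 4.3167 [-0.34565672 -0.33422048  0.64755877]
```

View pics/w2.png

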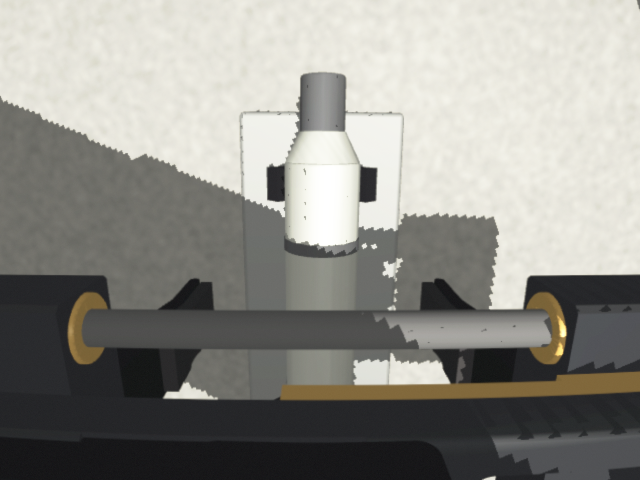

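The probe lies between the fingers, nose end at (323,73) and axis at u≈321 lower down. I'll check how far along it the grip sits, then close.

```bash
python3 - <<'E'
from h import *
c=robot.get_calibration("wrist"); s=robot.read_state(); p=s["position"][:2]; y=np.radians(s["tool_rot"][2]); X=np.array([np.cos(y),np.sin(y)]);Y=np.array([np.sin(y),-np.cos(y)])
for u,v,z in((323,73,46),(322,73,53),(321.5,160,46),(320.5,300,46)):
    q=pxz(c,u,v,z)[:2]-p; print((q@X).round(1),(q@Y).round(1))
E
```

```text
88.9 1.4
87.9 0.9
60.8 0.9
10.1 0.6
```

>>> send_rows --commands '[{"tx": 0, "ty": 0, "tz": 0, "rx": 0, "ry": 0, "rz": 0, "claw": 0.2}, {"tx": 0, "ty": 0, "tz": 0, "rx": 0, "ry": 0, "rz": 0, "claw": 0}, {"tx": 0, "ty": 0, "tz": 0, "rx": 0, "ry": 0, "rz": 0, "claw": 0}, {"tx": 0, "ty": 0, "tz": 0, "rx": 0, "ry": 0, "rz": 0, "claw": 0}, {"tx": 0, "ty": 0, "tz": 0, "rx": 0, "ry": 0, "rz": 0, "claw": 0}]'

```text
t: 4.78
position: [497.7, -326.4, 28.2]
tool_rot: [179.9, -0.0, 66.4]
ft_force: [-0.4, 0.0, 0.7]
width: 61.2
gripper_force: 0.0
```

>>> send_rows --commands '[{"tx": 0, "ty": 0, "tz": 0, "rx": 0, "ry": 0, "rz": 0, "claw": 0}, {"tx": 0, "ty": 0, "tz": 0, "rx": 0, "ry": 0, "rz": 0, "claw": 0}, {"tx": 0, "ty": 0, "tz": 0, "rx": 0, "ry": 0, "rz": 0, "claw": 0}, {"tx": 0, "ty": 0, "tz": 0, "rx": 0, "ry": 0, "rz": 0, "claw": 0}, {"tx": 0, "ty": 0, "tz": 0, "rx": 0, "ry": 0, "rz": 0, "claw": 0}]'

```text
t: 5.2
position: [497.3, -326.3, 27.6]
tool_rot: [-180.0, 0.0, 66.4]
ft_force: [0.6, 0.4, -0.3]
width: 28.2
gripper_force: 0.0
```

>>> send_rows --commands '[{"tx": 0, "ty": 0, "tz": 0, "rx": 0, "ry": 0, "rz": 0, "claw": 0}, {"tx": 0, "ty": 0, "tz": 0, "rx": 0, "ry": 0, "rz": 0, "claw": 0}, {"tx": 0, "ty": 0, "tz": 0, "rx": 0, "ry": 0, "rz": 0, "claw": 0}, {"tx": 0, "ty": 0, "tz": 0, "rx": 0, "ry": 0, "rz": 0, "claw": 0}, {"tx": 0, "ty": 0, "tz": 0, "rx": 0, "ry": 0, "rz": 0, "claw": 0}]'

```text
t: 5.62
position: [498.1, -326.6, 27.8]
tool_rot: [179.9, 0.0, 66.4]
ft_force: [4.9, -2.7, -2.7]
width: 25.2
gripper_force: 30.0
```

>>> send_rows --commands '[{"tx": 0, "ty": 0, "tz": -0.01, "rx": 0, "ry": 0, "rz": 0, "claw": 0}, {"tx": 0, "ty": 0, "tz": -0.03, "rx": 0, "ry": 0, "rz": 0, "claw": 0}, {"tx": 0, "ty": 0, "tz": -0.06, "rx": 0, "ry": 0, "rz": 0, "claw": 0}, {"tx": 0, "ty": 0, "tz": -0.09, "rx": 0, "ry": 0, "rz": 0, "claw": 0}, {"tx": 0, "ty": 0, "tz": -0.12, "rx": 0, "ry": 0, "rz": 0, "claw": 0}]'

```text
t: 6.03
position: [495.7, -325.8, 148.5]
tool_rot: [-179.8, 0.0, 66.4]
ft_force: [1.6, -0.6, -4.1]
width: 25.3
gripper_force: 30.0
```

>>> send_rows --commands '[{"tx": 0.02, "ty": -0.01, "tz": 0, "rx": 0, "ry": 0, "rz": 0, "claw": 0}, {"tx": 0.045, "ty": -0.022, "tz": 0, "rx": 0, "ry": 0, "rz": 0, "claw": 0}, {"tx": 0.07, "ty": -0.035, "tz": 0, "rx": 0, "ry": 0, "rz": 0, "claw": 0}, {"tx": 0.095, "ty": -0.047, "tz": 0, "rx": 0, "ry": 0, "rz": 0, "claw": 0}, {"tx": 0.116, "ty": -0.058, "tz": 0, "rx": 0, "ry": 0, "rz": 0, "claw": 0}]'

```text
t: 6.45
position: [489.1, -194.7, 147.1]
tool_rot: [-179.8, -0.0, 66.4]
ft_force: [-0.7, 0.3, -3.0]
width: 25.3
gripper_force: 30.0
```

>>> send_rows --commands '[{"tx": 0.025, "ty": -0.012, "tz": 0, "rx": 0, "ry": 0, "rz": -6, "claw": 0}, {"tx": 0.05, "ty": -0.025, "tz": 0, "rx": 0, "ry": 0, "rz": -12, "claw": 0}, {"tx": 0.075, "ty": -0.037, "tz": 0, "rx": 0, "ry": 0, "rz": -18, "claw": 0}, {"tx": 0.1, "ty": -0.05, "tz": 0, "rx": 0, "ry": 0, "rz": -23, "claw": 0}, {"tx": 0.116, "ty": -0.058, "tz": 0, "rx": 0, "ry": 0, "rz": -28, "claw": 0}]'

```text
t: 6.87
position: [482.2, -64.6, 147.3]
tool_rot: [-179.9, -0.1, 94.8]
ft_force: [-0.3, 0.3, -2.8]
width: 25.0
gripper_force: 30.0
```

>>> send_rows --commands '[{"tx": 0, "ty": 0, "tz": 0, "rx": 0, "ry": 0, "rz": 0, "claw": 0}, {"tx": 0, "ty": 0, "tz": 0, "rx": 0, "ry": 0, "rz": 0, "claw": 0}, {"tx": 0, "ty": 0, "tz": 0, "rx": 0, "ry": 0, "rz": 0, "claw": 0}]'

```text
t: 7.12
position: [483.1, -68.2, 147.5]
tool_rot: [-179.9, 0.0, 94.3]
ft_force: [-0.1, -0.0, -3.4]
width: 25.2
gripper_force: 30.0
```

```bash
python3 - <<'E'
from h import *
s=robot.read_state(); print(s["position"],s["tool_rot"],s["t"],s["ft_force"])
c,im,d=grab("wrist"); save("w3",im,None,1.25); np.savez("w3.npz",im=im,d=d,M=c["world_from_camera"],pos=s["position"],rot=s["tool_rot"])
E
```

```text
[483.11978054 -68.21615794 147.49345177] [-1.79939295e+02  1.06701757e-02  9.43092918e+01] 7.1167 [-0.11545312 -0.03131359 -3.35973459]
```

View pics/w3.png

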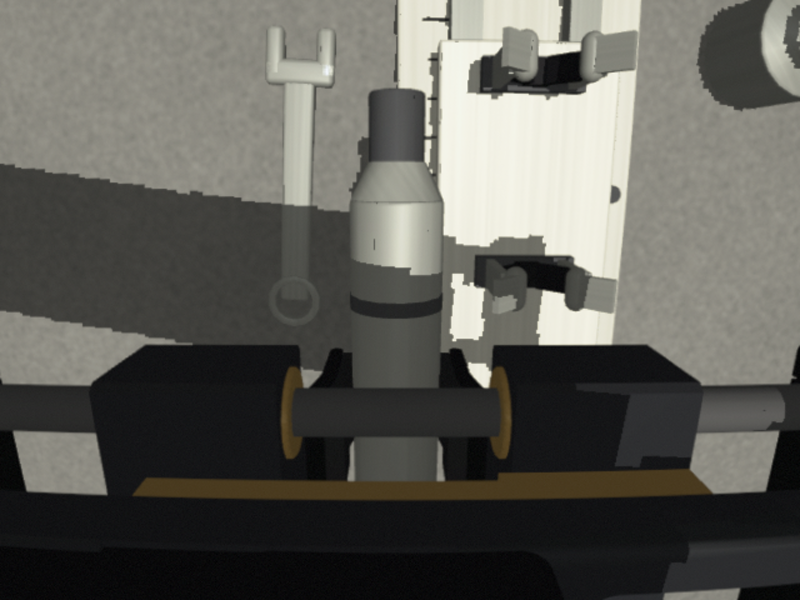

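The wrist view (scaled ×1.25) shows the held probe on the left and the carriage on the right. The front clip's jaw noses are at about (527,55) and (592,55), with flare tips at x≈503 and 637. The rear clip's noses are at about (513,285) and (577,285), with the right flare tip at x≈616.

```bash
python3 - <<'E'
from h import *
z=np.load("w3.npz"); c=robot.get_calibration("wrist"); c["world_from_camera"]=z["M"]; d=z["d"]
p=z["pos"][:2]; y=np.radians(z["rot"][2]); X=np.array([np.cos(y),np.sin(y)]);Y=np.array([np.sin(y),-np.cos(y)])
T=lambda u,v,h:(lambda q:(round(q@X,1),round(q@Y,1)))(pxz(c,u/1.25,v/1.25,h)[:2]-p)
for nm,*a in(("F nose inner L",538,50,88),("F nose inner R",580,50,88),("F flare L",503,48,103),("F flare R",637,50,103),("R nose L in",527,285,88),("R nose R in",565,285,88),("R flare R",616,292,103),("deck L top",440,45,42),("deck L bot",440,225,42),("bed R top",641,20,16),("bed R bot",612,340,16),("nose tip",397,91,166.5),("body",396,240,166.5)): print(nm,T(*a))
W=cloud(c,d); P=W.reshape(-1,3); Q=np.c_[(P[:,:2]-p)@X,(P[:,:2]-p)@Y,P[:,2]]
m=(Q[:,2]>75)&(Q[:,2]<110)&(Q[:,1]>25)&(Q[:,1]<110)
for lo,hi in((-10,50),(70,150)):
    K=Q[m&(Q[:,0]>lo)&(Q[:,0]<hi)]; print(len(K),"X",np.percentile(K[:,0],[1,50,99]).round(1))
    for zl,zh in((84,92),(92,98),(98,106)):
        k=K[(K[:,2]>zl)&(K[:,2]<zh)]; print(zl,len(k),np.percentile(k[:,1],[1,99]).round(1) if len(k) else "")
        if len(k): s=np.sort(k[:,1]); g=np.argmax(np.diff(s)); print("   gap",s[g].round(1),s[g+1].round(1))
D=Q[(abs(Q[:,2]-42)<3)&(Q[:,0]>30)&(Q[:,0]<90)&(Q[:,1]>0)]; print("deck",np.percentile(D[:,1],[.5,99.5]),np.median(D[:,2]))
B=Q[(abs(Q[:,2]-16)<3)&(Q[:,0]>0)&(Q[:,0]<100)&(Q[:,1]>0)]; 
for a in(0,40,80): k=B[(B[:,0]>a)&(B[:,0]<a+20)]; print("bed edge",a+10,np.percentile(k[:,1],[1,99.5]).round(1))
C=Q[(Q[:,2]>174)&(Q[:,2]<190)&(abs(Q[:,1])<30)&(Q[:,0]>20)]; print("probe top",len(C),np.median(C[:,1]),C[:,2].max(),C[:,0].max())
E
```

```text
F nose inner L (np.float64(116.7), np.float64(56.5))
F nose inner R (np.float64(117.1), np.float64(73.6))
F flare L (np.float64(113.9), np.float64(39.5))
F flare R (np.float64(114.5), np.float64(90.5))
R nose L in (np.float64(20.7), np.float64(56.9))
R nose R in (np.float64(20.7), np.float64(73.8))
R flare R (np.float64(21.0), np.float64(90.4))
deck L top (np.float64(128.4), np.float64(21.0))
deck L bot (np.float64(42.1), np.float64(22.3))
bed R top (np.float64(149.2), np.float64(130.1))
bed R bot (np.float64(-28.7), np.float64(129.4))
nose tip (np.float64(89.2), np.float64(0.0))
body (np.float64(50.4), np.float64(-0.3))
2079 X [10.6 20.1 28.5]
84 604 [45.6 84.2]
   gap 56.1 73.9
92 703 [46.1 85.6]
   gap 53.7 74.8
98 727 [39.7 90.8]
   gap 47.5 82.3
2719 X [105.4 114.  123.4]
84 818 [45.4 83.8]
   gap 56.5 73.5
92 880 [45.7 85.5]
   gap 54.2 75.2
98 968 [39.5 91.2]
   gap 47.2 81.8
deck [ 21.34819318 109.24517564] 41.122747005109716
bed edge 10 [120.6 129.7]
bed edge 50 [119.6 130.3]
bed edge 90 [ 15.6 130. ]
probe top 7362 -0.2657405147568313 179.6091634944351 86.82690002219938
```

Both clips agree: the cradle lies at tool x +67, y +65 and the heading is aligned, so I'll move above it and go down to just over the jaws.

>>> send_rows --commands '[{"tx": 0.015, "ty": 0.015, "tz": 0, "rx": 0, "ry": 0, "rz": 0, "claw": 0}, {"tx": 0.035, "ty": 0.035, "tz": 0, "rx": 0, "ry": 0, "rz": 0, "claw": 0}, {"tx": 0.055, "ty": 0.053, "tz": 0, "rx": 0, "ry": 0, "rz": 0, "claw": 0}, {"tx": 0.067, "ty": 0.065, "tz": 0, "rx": 0, "ry": 0, "rz": 0, "claw": 0}, {"tx": 0.067, "ty": 0.065, "tz": 0, "rx": 0, "ry": 0, "rz": 0, "claw": 0}]'

```text
t: 7.58
position: [545.3, 7.1, 147.2]
tool_rot: [180.0, 0.1, 94.5]
ft_force: [-0.2, 0.6, -3.3]
width: 25.1
gripper_force: 30.0
```

>>> send_rows --commands '[{"tx": 0, "ty": 0, "tz": 0.015, "rx": 0, "ry": 0, "rz": 0, "claw": 0}, {"tx": 0, "ty": 0, "tz": 0.03, "rx": 0, "ry": 0, "rz": 0, "claw": 0}, {"tx": 0, "ty": 0, "tz": 0.045, "rx": 0, "ry": 0, "rz": 0, "claw": 0}, {"tx": 0, "ty": 0, "tz": 0.055, "rx": 0, "ry": 0, "rz": 0, "claw": 0}, {"tx": 0, "ty": 0, "tz": 0.06, "rx": 0, "ry": 0, "rz": 0, "claw": 0}]'

```text
t: 8.0
position: [542.4, 3.2, 86.2]
tool_rot: [-179.9, 0.1, 94.3]
ft_force: [-0.1, 0.9, -3.7]
width: 25.3
gripper_force: 30.0
```

>>> send_rows --commands '[{"tx": 0, "ty": 0, "tz": 0, "rx": 0, "ry": 0, "rz": 0, "claw": 0}, {"tx": 0, "ty": 0, "tz": 0, "rx": 0, "ry": 0, "rz": 0, "claw": 0}, {"tx": 0, "ty": 0, "tz": 0, "rx": 0, "ry": 0, "rz": 0, "claw": 0}]'

```text
t: 8.25
position: [544.0, 4.2, 88.4]
tool_rot: [179.9, 0.0, 94.4]
ft_force: [0.4, 0.8, -3.2]
width: 25.1
gripper_force: 30.0
```

```bash
python3 - <<'E'
from h import *
s=robot.read_state(); print(s["position"],s["tool_rot"],s["t"],s["ft_force"])
c,im,d=grab("wrist"); save("w4",im); p=s["position"][:2]
y=np.radians(s["tool_rot"][2]); X=np.array([np.cos(y),np.sin(y)]);Y=np.array([np.sin(y),-np.cos(y)])
P=cloud(c,d).reshape(-1,3); Q=np.c_[(P[:,:2]-p)@X,(P[:,:2]-p)@Y,P[:,2]]
C=Q[(Q[:,2]>112)&(Q[:,2]<122)&(abs(Q[:,1])<14)&(Q[:,0]>10)&(Q[:,0]<60)]
for a in(15,25,35,45,50): k=C[abs(C[:,0]-a)<4]; print(a,len(k),k[:,2].max() if len(k) else "",)
K=Q[(Q[:,2]>75)&(Q[:,2]<106)&(Q[:,0]>35)&(Q[:,0]<65)&(abs(Q[:,1])<35)]
L=K[K[:,1]<0];R=K[K[:,1]>0]; print("clip",np.percentile(L[:,1],[1,99]),np.percentile(R[:,1],[1,99]),np.percentile(K[:,0],[2,98]))
E
```

```text
[543.9770103    4.23892109  88.37521739] [1.79938306e+02 1.54574091e-03 9.43986662e+01] 8.25 [ 0.39657696  0.84254269 -3.1814498 ]
15 1330 120.03020153657906
25 1429 119.91104133888086
35 1547 120.21056587371041
45 1593 120.35188898652075
50 1641 120.75896938196618
clip [-26.76359095 -14.55480642] [13.83242241 24.87729744] [40.46938288 55.76964564]
```

View pics/w4.png

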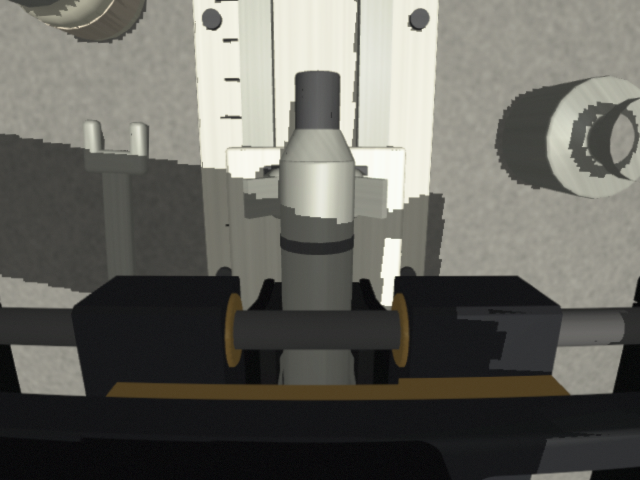

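The probe sits level over both clips, between the jaws (front clip at about (317,190), nearly symmetric), with a sideways offset of about 1 mm. I'll correct it and press.

>>> send_rows --commands '[{"tx": 0, "ty": -0.0008, "tz": 0.003, "rx": 0, "ry": 0, "rz": 0, "claw": 0}, {"tx": 0, "ty": -0.0008, "tz": 0.006, "rx": 0, "ry": 0, "rz": 0, "claw": 0}, {"tx": 0, "ty": -0.0008, "tz": 0.009, "rx": 0, "ry": 0, "rz": 0, "claw": 0}, {"tx": 0, "ty": -0.0008, "tz": 0.011, "rx": 0, "ry": 0, "rz": 0, "claw": 0}, {"tx": 0, "ty": -0.0008, "tz": 0.013, "rx": 0, "ry": 0, "rz": 0, "claw": 0}]'

```text
t: 8.72
position: [544.5, 4.6, 76.3]
tool_rot: [179.8, -0.0, 94.4]
ft_force: [-3.2, 0.2, 17.1]
width: 25.4
gripper_force: 30.0
```

>>> send_rows --commands '[{"tx": 0, "ty": 0, "tz": 0.002, "rx": 0, "ry": 0, "rz": 0, "claw": 0}, {"tx": 0, "ty": 0, "tz": 0.004, "rx": 0, "ry": 0, "rz": 0, "claw": 0}, {"tx": 0, "ty": 0, "tz": 0.005, "rx": 0, "ry": 0, "rz": 0, "claw": 0}, {"tx": 0, "ty": 0, "tz": 0.006, "rx": 0, "ry": 0, "rz": 0, "claw": 0}, {"tx": 0, "ty": 0, "tz": 0.007, "rx": 0, "ry": 0, "rz": 0, "claw": 0}]'

```text
t: 9.13
position: [543.9, 4.5, 68.7]
tool_rot: [179.9, -0.0, 94.4]
ft_force: [-1.8, -0.2, 6.7]
width: 25.1
gripper_force: 30.0
```

>>> send_rows --commands '[{"tx": 0, "ty": 0, "tz": 0.002, "rx": 0, "ry": 0, "rz": 0, "claw": 0}, {"tx": 0, "ty": 0, "tz": 0.004, "rx": 0, "ry": 0, "rz": 0, "claw": 0}, {"tx": 0, "ty": 0, "tz": 0.005, "rx": 0, "ry": 0, "rz": 0, "claw": 0}, {"tx": 0, "ty": 0, "tz": 0.006, "rx": 0, "ry": 0, "rz": 0, "claw": 0}, {"tx": 0, "ty": 0, "tz": 0.007, "rx": 0, "ry": 0, "rz": 0, "claw": 0}]'

```text
t: 9.55
position: [542.9, 4.6, 60.4]
tool_rot: [180.0, 0.0, 94.4]
ft_force: [2.2, 1.0, -3.7]
width: 24.9
gripper_force: 30.0
```

>>> send_rows --commands '[{"tx": 0, "ty": 0, "tz": 0.001, "rx": 0, "ry": 0, "rz": 0, "claw": 0}, {"tx": 0, "ty": 0, "tz": 0.002, "rx": 0, "ry": 0, "rz": 0, "claw": 0}, {"tx": 0, "ty": 0, "tz": 0.003, "rx": 0, "ry": 0, "rz": 0, "claw": 0}, {"tx": 0, "ty": 0, "tz": 0.003, "rx": 0, "ry": 0, "rz": 0, "claw": 0}]'

```text
t: 9.88
position: [543.3, 4.6, 57.9]
tool_rot: [179.9, -0.0, 94.4]
ft_force: [5.1, 0.8, -1.1]
width: 25.3
gripper_force: 30.0
```

>>> send_rows --commands '[{"tx": 0, "ty": 0, "tz": 0, "rx": 0, "ry": 0, "rz": 0, "claw": 0.6}, {"tx": 0, "ty": 0, "tz": 0, "rx": 0, "ry": 0, "rz": 0, "claw": 0.6}, {"tx": 0, "ty": 0, "tz": 0, "rx": 0, "ry": 0, "rz": 0, "claw": 0.6}, {"tx": 0, "ty": 0, "tz": 0, "rx": 0, "ry": 0, "rz": 0, "claw": 0.6}, {"tx": 0, "ty": 0, "tz": 0, "rx": 0, "ry": 0, "rz": 0, "claw": 0.6}]'

```text
t: 10.3
position: [542.2, 4.4, 57.4]
tool_rot: [-180.0, 0.0, 94.4]
ft_force: [-0.3, -0.3, 0.1]
width: 48.6
gripper_force: 0.0
```

>>> send_rows --commands '[{"tx": 0, "ty": 0, "tz": 0, "rx": 0, "ry": 0, "rz": 0, "claw": 0.6}, {"tx": 0, "ty": 0, "tz": 0, "rx": 0, "ry": 0, "rz": 0, "claw": 0.6}]'

```text
t: 10.47
position: [542.5, 4.5, 57.5]
tool_rot: [-180.0, 0.0, 94.4]
ft_force: [0.9, -0.0, 0.5]
width: 51.8
gripper_force: 0.0
```

```bash
cat > chk.py <<'E'
from h import *
s=robot.read_state(); print(s["position"],s["tool_rot"],s["t"],s["ft_force"],s["width"])
c,im,d=grab("wrist"); save("w5",im); p=s["position"][:2]
y=np.radians(s["tool_rot"][2]); X=np.array([np.cos(y),np.sin(y)]);Y=np.array([np.sin(y),-np.cos(y)])
P=cloud(c,d).reshape(-1,3); Q=np.c_[(P[:,:2]-p)@X,(P[:,:2]-p)@Y,P[:,2]]
for a in(-45,-30,-15,15,25,32,46,60,75):
    k=Q[(abs(Q[:,0]-a)<4)&(abs(Q[:,1])<4)&(Q[:,2]>30)&(Q[:,2]<110)]
    if len(k): print(a,len(k),"top",np.percentile(k[:,2],90).round(1))
k=Q[(Q[:,2]>70)&(abs(Q[:,1])<8)&(Q[:,0]<100)&(Q[:,2]<100)]; print("nose x max",np.percentile(k[:,0],99.5))
E
python3 chk.py
```

```text
[542.50346773   4.46707823  57.51721547] [-1.79985735e+02  1.93260414e-03  9.44259316e+01] 10.4667 [ 0.87457662 -0.02118079  0.45172001] 51.79507539192616
-15 356 top 88.2
15 483 top 88.3
25 550 top 88.3
32 574 top 88.6
46 616 top 88.3
60 667 top 88.3
75 637 top 83.0
nose x max 88.73876660079081
```

The probe is snapped home and level (top at 88.3 mm over its whole length) and released. Next is the handle.

>>> send_rows --commands '[{"tx": 0, "ty": 0, "tz": -0.01, "rx": 0, "ry": 0, "rz": 0, "claw": 0.6}, {"tx": 0, "ty": 0, "tz": -0.03, "rx": 0, "ry": 0, "rz": 0, "claw": 0.6}, {"tx": 0, "ty": 0, "tz": -0.06, "rx": 0, "ry": 0, "rz": 0, "claw": 0.6}, {"tx": 0, "ty": 0, "tz": -0.09, "rx": 0, "ry": 0, "rz": 0, "claw": 0.6}, {"tx": 0, "ty": 0, "tz": -0.09, "rx": 0, "ry": 0, "rz": 0, "claw": 0.6}]'

```text
t: 10.93
position: [545.6, 4.0, 153.4]
tool_rot: [179.6, -0.1, 94.4]
ft_force: [1.1, 0.1, 0.4]
width: 51.9
gripper_force: 0.0
```

>>> send_rows --commands '[{"tx": -0.03, "ty": 0, "tz": 0, "rx": 0, "ry": 0, "rz": 0, "claw": 0.6}, {"tx": -0.07, "ty": 0, "tz": 0, "rx": 0, "ry": 0, "rz": 0, "claw": 0.6}, {"tx": -0.1, "ty": 0, "tz": 0, "rx": 0, "ry": 0, "rz": 0, "claw": 0.6}, {"tx": -0.115, "ty": 0, "tz": 0, "rx": 0, "ry": 0, "rz": 0, "claw": 0.6}, {"tx": -0.115, "ty": 0, "tz": 0, "rx": 0, "ry": 0, "rz": 0, "claw": 0.6}]'

```text
t: 11.35
position: [551.1, -115.0, 148.5]
tool_rot: [179.9, 0.1, 94.1]
ft_force: [-1.0, -0.0, -0.1]
width: 52.3
gripper_force: 0.0
```

>>> send_rows --commands '[{"tx": 0, "ty": 0, "tz": 0.02, "rx": 0, "ry": 0, "rz": 0, "claw": 0.6}, {"tx": 0, "ty": 0, "tz": 0.045, "rx": 0, "ry": 0, "rz": 0, "claw": 0.6}, {"tx": 0, "ty": 0, "tz": 0.07, "rx": 0, "ry": 0, "rz": 0, "claw": 0.6}, {"tx": 0, "ty": 0, "tz": 0.083, "rx": 0, "ry": 0, "rz": 0, "claw": 0.6}, {"tx": 0, "ty": 0, "tz": 0.083, "rx": 0, "ry": 0, "rz": 0, "claw": 0.6}]'

```text
t: 11.77
position: [549.8, -109.1, 62.3]
tool_rot: [-179.8, -0.0, 94.5]
ft_force: [-0.4, 0.2, 0.4]
width: 51.8
gripper_force: 0.0
```

>>> send_rows --commands '[{"tx": 0, "ty": 0, "tz": 0, "rx": 0, "ry": 0, "rz": 0, "claw": 0}, {"tx": 0, "ty": 0, "tz": 0, "rx": 0, "ry": 0, "rz": 0, "claw": 0}, {"tx": 0, "ty": 0, "tz": 0, "rx": 0, "ry": 0, "rz": 0, "claw": 0}, {"tx": 0, "ty": 0, "tz": 0, "rx": 0, "ry": 0, "rz": 0, "claw": 0}, {"tx": 0, "ty": 0, "tz": 0, "rx": 0, "ry": 0, "rz": 0, "claw": 0}]'

```text
t: 12.18
position: [552.1, -110.1, 65.4]
tool_rot: [179.9, -0.0, 94.4]
ft_force: [-0.5, 0.5, 1.0]
width: 26.6
gripper_force: 0.0
```

>>> send_rows --commands '[{"tx": 0, "ty": 0, "tz": 0, "rx": 0, "ry": 0, "rz": 0, "claw": 0}, {"tx": 0, "ty": 0, "tz": 0, "rx": 0, "ry": 0, "rz": 0, "claw": 0}, {"tx": 0, "ty": 0, "tz": 0, "rx": 0, "ry": 0, "rz": 0, "claw": 0}, {"tx": 0, "ty": 0, "tz": 0, "rx": 0, "ry": 0, "rz": 0, "claw": 0}, {"tx": 0, "ty": 0, "tz": 0, "rx": 0, "ry": 0, "rz": 0, "claw": 0}]'

```text
t: 12.6
position: [552.5, -110.0, 65.0]
tool_rot: [179.9, 0.0, 94.4]
ft_force: [6.0, 0.4, 0.1]
width: 15.9
gripper_force: 30.0
```

Handle pinched (15.9 mm), so I'll slide it towards the target.

>>> send_rows --commands '[{"tx": 0.008, "ty": 0, "tz": 0, "rx": 0, "ry": 0, "rz": 0, "claw": 0}, {"tx": 0.02, "ty": 0, "tz": 0, "rx": 0, "ry": 0, "rz": 0, "claw": 0}, {"tx": 0.035, "ty": 0, "tz": 0, "rx": 0, "ry": 0, "rz": 0, "claw": 0}, {"tx": 0.048, "ty": 0, "tz": 0, "rx": 0, "ry": 0, "rz": 0, "claw": 0}, {"tx": 0.06, "ty": 0, "tz": 0, "rx": 0, "ry": 0, "rz": 0, "claw": 0}]'

```text
t: 13.02
position: [547.9, -50.7, 65.0]
tool_rot: [179.9, 0.1, 94.4]
ft_force: [8.3, -4.5, -1.9]
width: 15.5
gripper_force: 30.0
```

>>> send_rows --commands '[{"tx": 0.01, "ty": 0, "tz": 0, "rx": 0, "ry": 0, "rz": 0, "claw": 0}, {"tx": 0.02, "ty": 0, "tz": 0, "rx": 0, "ry": 0, "rz": 0, "claw": 0}, {"tx": 0.03, "ty": 0, "tz": 0, "rx": 0, "ry": 0, "rz": 0, "claw": 0}, {"tx": 0.037, "ty": 0, "tz": 0, "rx": 0, "ry": 0, "rz": 0, "claw": 0}, {"tx": 0.042, "ty": 0, "tz": 0, "rx": 0, "ry": 0, "rz": 0, "claw": 0}]'

```text
t: 13.43
position: [544.6, -8.5, 65.0]
tool_rot: [179.9, 0.1, 94.4]
ft_force: [6.5, -3.7, -0.5]
width: 15.5
gripper_force: 30.0
```

>>> send_rows --commands '[{"tx": 0.003, "ty": 0, "tz": 0, "rx": 0, "ry": 0, "rz": 0, "claw": 0}, {"tx": 0.006, "ty": 0, "tz": 0, "rx": 0, "ry": 0, "rz": 0, "claw": 0}, {"tx": 0.008, "ty": 0, "tz": 0, "rx": 0, "ry": 0, "rz": 0, "claw": 0}, {"tx": 0.01, "ty": 0, "tz": 0, "rx": 0, "ry": 0, "rz": 0, "claw": 0}]'

```text
t: 13.77
position: [543.9, 0.2, 65.0]
tool_rot: [179.9, 0.1, 94.4]
ft_force: [7.9, -12.0, -1.3]
width: 15.8
gripper_force: 30.0
```

>>> send_rows --commands '[{"tx": 0.001, "ty": 0, "tz": 0, "rx": 0, "ry": 0, "rz": 0, "claw": 0}, {"tx": 0.002, "ty": 0, "tz": 0, "rx": 0, "ry": 0, "rz": 0, "claw": 0}, {"tx": 0.002, "ty": 0, "tz": 0, "rx": 0, "ry": 0, "rz": 0, "claw": 0}, {"tx": 0.002, "ty": 0, "tz": 0, "rx": 0, "ry": 0, "rz": 0, "claw": 0}]'

```text
t: 14.1
position: [543.9, 0.2, 65.0]
tool_rot: [179.9, 0.2, 94.3]
ft_force: [7.4, -9.7, -2.4]
width: 15.9
gripper_force: 30.0
```

The carriage is against its stop: no further travel and the force is steady. I'll release, rise, and move beside the lever for a look.

>>> send_rows --commands '[{"tx": -0.002, "ty": 0, "tz": 0, "rx": 0, "ry": 0, "rz": 0, "claw": 0.5}, {"tx": -0.003, "ty": 0, "tz": 0, "rx": 0, "ry": 0, "rz": 0, "claw": 0.5}, {"tx": -0.003, "ty": 0, "tz": 0, "rx": 0, "ry": 0, "rz": 0, "claw": 0.5}, {"tx": -0.003, "ty": 0, "tz": 0, "rx": 0, "ry": 0, "rz": 0, "claw": 0.5}, {"tx": -0.003, "ty": 0, "tz": 0, "rx": 0, "ry": 0, "rz": 0, "claw": 0.5}]'

```text
t: 14.52
position: [542.6, 0.8, 64.4]
tool_rot: [-180.0, -0.0, 94.4]
ft_force: [0.0, 0.5, 0.1]
width: 39.7
gripper_force: 0.0
```

>>> send_rows --commands '[{"tx": 0, "ty": 0, "tz": -0.015, "rx": 0, "ry": 0, "rz": 0, "claw": 0.5}, {"tx": 0, "ty": 0, "tz": -0.035, "rx": 0, "ry": 0, "rz": 0, "claw": 0.5}, {"tx": 0, "ty": 0, "tz": -0.065, "rx": 0, "ry": 0, "rz": 0, "claw": 0.5}, {"tx": 0, "ty": 0, "tz": -0.1, "rx": 0, "ry": 0, "rz": 0, "claw": 0.5}, {"tx": 0, "ty": 0, "tz": -0.1, "rx": 0, "ry": 0, "rz": 0, "claw": 0.5}]'

```text
t: 14.93
position: [545.9, 0.3, 170.2]
tool_rot: [179.6, -0.1, 94.4]
ft_force: [1.2, -0.3, 0.2]
width: 43.3
gripper_force: 0.0
```

>>> send_rows --commands '[{"tx": 0.02, "ty": -0.02, "tz": 0, "rx": 0, "ry": 0, "rz": 0, "claw": 0}, {"tx": 0.05, "ty": -0.045, "tz": 0, "rx": 0, "ry": 0, "rz": 0, "claw": 0}, {"tx": 0.08, "ty": -0.065, "tz": 0, "rx": 0, "ry": 0, "rz": 0, "claw": 0}, {"tx": 0.11, "ty": -0.085, "tz": 0, "rx": 0, "ry": 0, "rz": 0, "claw": 0}, {"tx": 0.135, "ty": -0.085, "tz": 0, "rx": 0, "ry": 0, "rz": 0, "claw": 0}]'

```text
t: 15.35
position: [444.2, 130.3, 164.4]
tool_rot: [-179.9, -0.1, 94.5]
ft_force: [0.6, -0.1, -0.2]
width: 18.0
gripper_force: 0.0
```

>>> send_rows --commands '[{"tx": 0, "ty": 0, "tz": 0, "rx": 0, "ry": 0, "rz": 0, "claw": 0}, {"tx": 0, "ty": 0, "tz": 0, "rx": 0, "ry": 0, "rz": 0, "claw": 0}, {"tx": 0, "ty": 0, "tz": 0, "rx": 0, "ry": 0, "rz": 0, "claw": 0}]'

```text
t: 15.6
position: [447.9, 128.0, 164.5]
tool_rot: [-180.0, 0.0, 94.4]
ft_force: [0.6, -0.7, 0.5]
width: 2.4
gripper_force: 0.0
```

```bash
python3 - <<'E'
from h import *
s=robot.read_state(); print(s["position"],s["tool_rot"],s["t"],s["ft_force"],s["width"])
c,im,d=grab("wrist"); save("w6",im); p=s["position"][:2]
y=np.radians(s["tool_rot"][2]); X=np.array([np.cos(y),np.sin(y)]);Y=np.array([np.sin(y),-np.cos(y)])
P=cloud(c,d).reshape(-1,3); Q=np.c_[(P[:,:2]-p)@X,(P[:,:2]-p)@Y,P[:,2]]
B=Q[(Q[:,2]>114)&(Q[:,2]<140)&(Q[:,0]>60)&(Q[:,0]<200)]; print("ball",len(B),np.percentile(B,[2,50,98],axis=0).round(1) if len(B) else "")
B=Q[(Q[:,2]>100)&(Q[:,2]<113)&(Q[:,0]>30)&(Q[:,0]<200)]; print("post",len(B),np.percentile(B,[2,50,98],axis=0).round(1) if len(B) else "")
E
```

```text
[447.93790684 127.9763282  164.49354752] [-1.79997615e+02  2.21340147e-02  9.44213172e+01] 15.6 [ 0.55591033 -0.72837277  0.52507475] 2.4175601099530115
ball 1025 [[121.3  35.  116.6]
 [125.4  44.8 124.9]
 [129.6  56.3 129.7]]
post 2850 [[ 32.   60.3 100.8]
 [ 94.3  83.7 110.1]
 [100.7 109.4 111.5]]
```

View pics/w6.png

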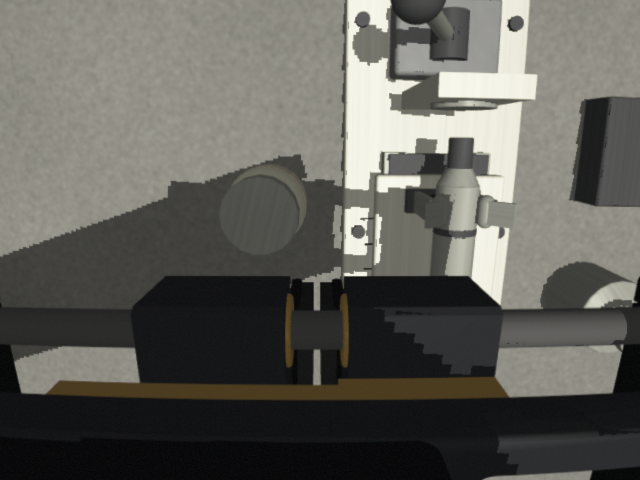

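The probe is seated, and its nose at (460,140) faces the post at (487,88). The lever ball at (418,5) leans left (tool y ≈ 45, x ≈ 134). I'll go beside it with shut fingers and push it over.

>>> send_rows --commands '[{"tx": 0.03, "ty": -0.004, "tz": 0, "rx": 0, "ry": 0, "rz": 0, "claw": 0}, {"tx": 0.065, "ty": -0.004, "tz": 0, "rx": 0, "ry": 0, "rz": 0, "claw": 0}, {"tx": 0.1, "ty": -0.004, "tz": 0, "rx": 0, "ry": 0, "rz": 0, "claw": 0}, {"tx": 0.134, "ty": -0.004, "tz": 0, "rx": 0, "ry": 0, "rz": 0, "claw": 0}, {"tx": 0.134, "ty": -0.004, "tz": 0, "rx": 0, "ry": 0, "rz": 0, "claw": 0}]'

```text
t: 16.07
position: [432.4, 267.6, 164.2]
tool_rot: [180.0, -0.0, 94.8]
ft_force: [-2.2, 0.7, -0.3]
width: 0.5
gripper_force: 0.0
```

>>> send_rows --commands '[{"tx": 0, "ty": 0, "tz": 0.015, "rx": 0, "ry": 0, "rz": 0, "claw": 0}, {"tx": 0, "ty": 0, "tz": 0.03, "rx": 0, "ry": 0, "rz": 0, "claw": 0}, {"tx": 0, "ty": 0, "tz": 0.045, "rx": 0, "ry": 0, "rz": 0, "claw": 0}, {"tx": 0, "ty": 0, "tz": 0.058, "rx": 0, "ry": 0, "rz": 0, "claw": 0}, {"tx": 0, "ty": 0, "tz": 0.058, "rx": 0, "ry": 0, "rz": 0, "claw": 0}]'

```text
t: 16.48
position: [432.9, 259.6, 104.2]
tool_rot: [-179.8, 0.2, 94.3]
ft_force: [-0.9, -0.2, -0.2]
width: 0.5
gripper_force: 0.0
```

>>> send_rows --commands '[{"tx": 0, "ty": 0.005, "tz": 0, "rx": 0, "ry": 0, "rz": 0, "claw": 0}, {"tx": 0, "ty": 0.015, "tz": 0, "rx": 0, "ry": 0, "rz": 0, "claw": 0}, {"tx": 0, "ty": 0.025, "tz": 0, "rx": 0, "ry": 0, "rz": 0, "claw": 0}, {"tx": 0, "ty": 0.035, "tz": 0, "rx": 0, "ry": 0, "rz": 0, "claw": 0}, {"tx": 0, "ty": 0.045, "tz": 0, "rx": 0, "ry": 0, "rz": 0, "claw": 0}]'

```text
t: 16.9
position: [479.9, 265.5, 107.1]
tool_rot: [180.0, -0.0, 94.4]
ft_force: [-0.1, 0.8, 2.2]
width: 0.2
gripper_force: 0.9
```

>>> send_rows --commands '[{"tx": 0, "ty": 0.01, "tz": 0, "rx": 0, "ry": 0, "rz": 0, "claw": 0}, {"tx": 0, "ty": 0.02, "tz": 0, "rx": 0, "ry": 0, "rz": 0, "claw": 0}, {"tx": 0, "ty": 0.03, "tz": 0, "rx": 0, "ry": 0, "rz": 0, "claw": 0}, {"tx": 0, "ty": 0.04, "tz": 0, "rx": 0, "ry": 0, "rz": 0, "claw": 0}, {"tx": 0, "ty": 0.05, "tz": 0, "rx": 0, "ry": 0, "rz": 0, "claw": 0}]'

```text
t: 17.32
position: [529.1, 269.1, 106.3]
tool_rot: [-180.0, 0.0, 94.4]
ft_force: [-1.5, 0.5, -1.3]
width: 0.6
gripper_force: 0.4
```

>>> send_rows --commands '[{"tx": 0, "ty": 0.003, "tz": 0, "rx": 0, "ry": 0, "rz": 0, "claw": 0}, {"tx": 0, "ty": 0.006, "tz": 0, "rx": 0, "ry": 0, "rz": 0, "claw": 0}, {"tx": 0, "ty": 0.008, "tz": 0, "rx": 0, "ry": 0, "rz": 0, "claw": 0}, {"tx": 0, "ty": 0.01, "tz": 0, "rx": 0, "ry": 0, "rz": 0, "claw": 0}, {"tx": 0, "ty": 0.01, "tz": 0, "rx": 0, "ry": 0, "rz": 0, "claw": 0}]'

```text
t: 17.73
position: [538.2, 270.0, 106.6]
tool_rot: [-180.0, 0.0, 94.4]
ft_force: [-0.9, -0.8, -0.2]
width: 0.6
gripper_force: 0.1
```

>>> send_rows --commands '[{"tx": 0, "ty": 0.001, "tz": 0, "rx": 0, "ry": 0, "rz": 0, "claw": 0}, {"tx": 0, "ty": 0.002, "tz": 0, "rx": 0, "ry": 0, "rz": 0, "claw": 0}, {"tx": 0, "ty": 0.003, "tz": 0, "rx": 0, "ry": 0, "rz": 0, "claw": 0}, {"tx": 0, "ty": 0.003, "tz": 0, "rx": 0, "ry": 0, "rz": 0, "claw": 0}]'

```text
t: 18.07
position: [541.2, 270.3, 106.6]
tool_rot: [180.0, -0.0, 94.4]
ft_force: [-1.3, 0.5, -0.3]
width: 0.3
gripper_force: 0.3
```

>>> send_rows --commands '[{"tx": 0, "ty": 0.001, "tz": 0, "rx": 0, "ry": 0, "rz": 0, "claw": 0}, {"tx": 0, "ty": 0.002, "tz": 0, "rx": 0, "ry": 0, "rz": 0, "claw": 0}, {"tx": 0, "ty": 0.003, "tz": 0, "rx": 0, "ry": 0, "rz": 0, "claw": 0}, {"tx": 0, "ty": 0.004, "tz": 0, "rx": 0, "ry": 0, "rz": 0, "claw": 0}]'

```text
t: 18.4
position: [544.5, 270.5, 106.4]
tool_rot: [-179.9, 0.0, 94.4]
ft_force: [-6.3, 0.3, 2.4]
width: -0.0
gripper_force: 3.4
```

The force is up to 6 N, so the lever is at its limit. I'll back off, rise and verify.

>>> send_rows --commands '[{"tx": 0, "ty": -0.02, "tz": 0, "rx": 0, "ry": 0, "rz": 0, "claw": 0}, {"tx": 0, "ty": -0.04, "tz": 0, "rx": 0, "ry": 0, "rz": 0, "claw": 0}, {"tx": 0, "ty": -0.04, "tz": -0.03, "rx": 0, "ry": 0, "rz": 0, "claw": 0}, {"tx": 0, "ty": -0.04, "tz": -0.07, "rx": 0, "ry": 0, "rz": 0, "claw": 0}, {"tx": 0, "ty": -0.04, "tz": -0.1, "rx": 0, "ry": 0, "rz": 0, "claw": 0}]'

```text
t: 18.82
position: [505.5, 267.3, 209.0]
tool_rot: [179.9, -0.0, 94.4]
ft_force: [0.7, 0.6, 0.8]
width: 0.6
gripper_force: 0.0
```

>>> send_rows --commands '[{"tx": -0.04, "ty": -0.02, "tz": 0, "rx": 0, "ry": 0, "rz": 0, "claw": 0}, {"tx": -0.08, "ty": -0.04, "tz": 0, "rx": 0, "ry": 0, "rz": 0, "claw": 0}, {"tx": -0.11, "ty": -0.06, "tz": 0, "rx": 0, "ry": 0, "rz": 0, "claw": 0}, {"tx": -0.13, "ty": -0.06, "tz": 0, "rx": 0, "ry": 0, "rz": 0, "claw": 0}, {"tx": -0.13, "ty": -0.06, "tz": 0, "rx": 0, "ry": 0, "rz": 0, "claw": 0}]'

```text
t: 19.23
position: [455.7, 128.5, 207.3]
tool_rot: [179.9, -0.1, 94.1]
ft_force: [-0.2, -0.2, -0.6]
width: 0.5
gripper_force: 0.0
```

>>> send_rows --commands '[{"tx": 0, "ty": 0, "tz": 0, "rx": 0, "ry": 0, "rz": 0, "claw": 0}, {"tx": 0, "ty": 0, "tz": 0, "rx": 0, "ry": 0, "rz": 0, "claw": 0}, {"tx": 0, "ty": 0, "tz": 0, "rx": 0, "ry": 0, "rz": 0, "claw": 0}]'

```text
t: 19.48
position: [455.7, 134.3, 206.6]
tool_rot: [180.0, 0.0, 94.5]
ft_force: [-0.3, -0.2, 0.1]
width: 0.4
gripper_force: 0.0
```

```bash
python3 - <<'E'
from h import *
s=robot.read_state(); print(s["position"],s["tool_rot"],s["t"],s["ft_force"])
c,im,d=grab("wrist"); p=s["position"][:2]
y=np.radians(s["tool_rot"][2]); X=np.array([np.cos(y),np.sin(y)]);Y=np.array([np.sin(y),-np.cos(y)])
P=cloud(c,d).reshape(-1,3); Q=np.c_[(P[:,:2]-p)@X,(P[:,:2]-p)@Y,P[:,2]]
A=Q[(Q[:,2]>107)&(Q[:,2]<113)&(Q[:,0]>50)]; A=A[A[:,0]<np.percentile(A[:,0],40)+20]
print("post",np.percentile(A,[2,50,98],axis=0).round(1))
B=Q[(Q[:,2]>113.5)&(Q[:,2]<140)&(Q[:,0]>60)&(Q[:,0]<220)]; print("ball",len(B),np.percentile(B,[2,50,98],axis=0).round(1) if len(B) else "")
N=Q[(Q[:,2]>80)&(Q[:,2]<92)&(Q[:,0]>-20)&(Q[:,0]<80)]; print("probe",len(N),np.percentile(N,[1,50,99],axis=0).round(1))
pic=np.hstack([im[:300]]); save("w7",pic)
E
```

```text
[455.70473225 134.29075928 206.60881829] [1.79979009e+02 2.54541553e-02 9.45031440e+01] 19.4833 [-0.28030989 -0.19614839  0.11425873]
post [[ 83.3  52.8 108.6]
 [ 89.2  76.6 110.1]
 [ 95.1 101.3 111.6]]
ball 1761 [[115.8 108.  115. ]
 [126.1 116.6 125.1]
 [138.2 128.9 129.5]]
probe 3545 [[-19.1  61.4  80.2]
 [ 19.2  76.2  86.3]
 [ 62.6  90.6  91.6]]
```

View pics/w7.png

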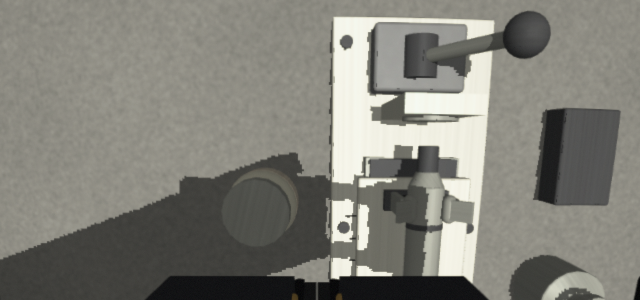

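The view shows the lever ball at (527,34), leaning fully to bed +x (about 42 mm). The probe is in the clips with its nose at (428,150), and the nose position matches the carriage being at its stop. The arm is clear of everything, so I'll hand in.

```bash
python3 -c "
from station import robot
print(robot.close_job())"
```

```text
the job is handed in; nothing more can be done
None
```

The job is handed in, with no verdict returned: by my last measurements the probe is snapped home in both clips nose to target, the carriage is at its end stop and the lock lever is fully over, after about 19.5 s of the 69 s allowed.

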